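Change over the sharps pots

TASK

The yellow sharps pot with the red tape is full: press its raised green cap fully down so that it is shut. Open the other yellow pot for use by pulling its green cap fully up, as far as it goes, and leave the blue cap of the white pot as it is.

Things in the scene. Friction and masses are not known exactly. Their poses are not given: they have to be found in the camera images.
- full_cap: Light green cap of the full pot (yellow, red tape on wall and rim); starts raised 18 to 30 mm. Ribbed grip, 34 mm diameter, 32 mm tall, on a 54 mm flange 6 mm thick: 38 mm tall in all. Origin: centre of the flange's underside; z up the cap's axis. It slides vertically on a captive stem: origin 150 mm above the trolley top when shut (hard stop on the pot's flat collar), 180 mm when fully up.
- fresh_cap: Light green cap of the fresh pot (yellow, no tape); starts shut or up to 4 mm above it. Cap, origin, heights as full_cap. On all three a friction detent holds the cap at any height it is left at: about 6 N slides it either way; end stops at both ends, it cannot come off. Pots: fixed to the trolley, 122 mm diameter, lid and collar top at 150 mm, in any order, centres at least 150 mm apart.
- blue_cap: Light blue cap (dark blue lid) of the white pot, a bystander: starts raised 12 to 30 mm and must stay there. Cap, pot, origin, heights and detent as the green ones. Nothing else on the trolley within reach of the caps stands higher than a raised cap's top, 218 mm.

How it is judged:
By the outcome, as a careful person would: the job done as asked, in the order asked, and still so for the second after the job is handed in, with the robot touching nothing.
It also fails if it takes over 37 s, if anything falls off the work surface, if the arm or the gripper's body presses on something with over 40 N, if the wrist force passes 120 N, or if a joint passes its speed limit or range.

ROBOT

A 6-joint arm with a two-finger parallel gripper is mounted at the origin on the work surface. World frame = base frame: x ahead of the robot, y to its left, z up, the work surface at z = 0. Lengths are in m, angles in rad, forces in N, time in s.
With the tool pointing down it reaches from about 0.35 to 0.975 m from the base axis. Payload 7.1 kg.
Tool frame: the origin (TCP) lies midway between the tips of the shut fingers; the grasp point (between the pads) lies 19 mm behind it; z points along the fingers, y is the line along which they close (so a half turn about z gives the same grasp; the last joint's range is limited). The gripper opens to 88 mm and grips with 3 to 60 N. Pads are 20 mm wide; open, the fingers measure 115 mm over their backs; the gripper's body (75 mm by 178 mm) begins 61 mm behind the grasp point.
Start: joints at [-0.019, 0.423, 1.63, -0, 1.089, -0.019], TCP at [0.625, 0, 0.223] pointing down, gripper open.
Joint ranges: [-3, 3], [-0.9, 2.11], [0.09, 2.58], [-1.31, 4.45], [0.11, 2.69], [-2.54, 2.54]. Speed limits (rad/s): [2.39, 2.39, 3.01, 3.14, 3.14, 3.14].

INTERFACE

Orientations are given as a unit quaternion [w, x, y, z].
In Python, from station import manip, kin, viewer, nets gives the robot as it stands. Calls block until the motion is done:
- manip.move_pose(position, orientation): joint-space move of the TCP to a pose.
- manip.movel(position, frame=None, v=0.15, until_force=None): straight line of the TCP; frame=None keeps the orientation; v is the mean speed in m/s. With until_force (N) it stops when the force on the tool has changed by that much, and returns True; else False.
- manip.movej(angles): joint-space move.
- manip.command_gripper(opening): opening from 0.0 (shut) to 1.0 (fully open); the grip force is fixed at half the most; returns when the fingers have stopped.
- manip.wait(seconds).
- kin.inverse_kinematics(position, orientation): joint angles nearest the present ones, or None.
- viewer.read_camera(name): name is "scene" or "side" or "wrist"; returns the picture (384x512x3 uint8, red, green, blue); there is no depth.
- viewer.camera_info(name): a dict with "intrinsics" (3x3 intrinsics, pixels), "T" (4x4, takes a point from camera to world coordinates); the wrist camera has in their place "tool_from_camera" (4x4, takes a point from camera to tool coordinates, whose origin is the TCP and whose axes are the flange's). Camera axes: x right, y up, looking along -z (the intrinsics and any distortion apply to the point x, -y, -z); pixel columns grow to the right and rows downward; lengths in m; the calibration is good to about 2 mm. A picture is of the moment at which its call begins: read the wrist's pose just before it. camera_info takes no time and is no camera call.
A pose or a line that the arm cannot do raises manip.MotionError and nothing moves.
- manip.job_done(): hands the job in; it is judged then, once.
Trained networks look in the newest picture that a camera, given by its name, has taken for a name from the list of things; names that differ only in an ending like _2 or _b are one class to them, and where a whole thing is asked for, a point or a joint stands for the part that bears it (a point fixed in the world has none). Each returns a list of dicts, best first, with "conf" (0 to 1); they miss things now and then, are a little off and sometimes report something else, mostly with a low value. They report only what shows in the picture. A call takes as long as a camera call.
- nets.recognise(camera, query): "bbox" ([centre column, centre row, width, height] in pixels, round what is visible of it).
Readings, each from a call of its own:
- manip.get_time(): time.
- manip.get_joint_pos(): joint angles.
- manip.get_qvel(): joint speeds.
- manip.get_effort(): joint torques, N m.
- manip.get_tcp_pos(): TCP position.
- manip.get_ee_rot(): TCP orientation.
- manip.get_ft_force(): force on the tool from outside, world axes, zero at the start.
- manip.get_ft_torque(): the same for the moment, N m.
- manip.get_grip_width(): opening from 0.0 (shut) to 1.0 (fully open).
- manip.get_finger_force(): force on a finger pad.
Only numpy, scipy, OpenCV 4.12 (cv2) and the standard library are available. Lean on these libraries where they do the work, as an engineer would, in place of code of your own. Each camera call takes 0.05 s, during which the arm holds its last target. There are 200 camera calls.

## Working session

There is one attempt and no reset: what is moved stays moved. The work goes in short steps, each a Python script; the robot and the scene stay as the last script left them, time stands still between calls to the robot, and variables do not carry over. Pictures are saved under pics/ and viewed, at most 10 in all, crops included, and the job is handed in when it is done.

```bash
mkdir -p pics; python3 - <<'E'
from station import manip,kin,viewer,nets
import cv2,numpy as np
ims=[]
for c in ["scene","side","wrist"]:
    im=viewer.read_camera(c); cv2.imwrite(f"pics/{c}.png",im[:,:,::-1])
    for q in ["full_cap","fresh_cap","blue_cap"]:
        print(c,q,[(np.round(d["bbox"]).tolist(),round(d["conf"],2)) for d in nets.recognise(c,q)][:4])
    i=viewer.camera_info(c); print({k:(np.round(v,3).tolist() if not isinstance(v,str) else v) for k,v in i.items()})
print(manip.get_time(),manip.get_ee_rot())
E
```

```text
scene full_cap []
scene fresh_cap [([131.0, 202.0, 32.0, 32.0], 0.78)]
scene blue_cap [([418.0, 224.0, 34.0, 36.0], 0.91)]
{'intrinsics': [[369.858, 0.0, 255.736], [0.0, 369.858, 193.429], [0.0, 0.0, 1.0]], 'T': [[-0.018, -0.602, 0.798, 1.064], [1.0, -0.002, 0.021, 0.001], [-0.011, 0.798, 0.602, 0.575], [0.0, 0.0, 0.0, 1.0]]}
side full_cap [([289.0, 208.0, 24.0, 29.0], 0.67)]
side fresh_cap [([283.0, 139.0, 17.0, 26.0], 0.83), ([190.0, 285.0, 34.0, 37.0], 0.61)]
side blue_cap [([189.0, 285.0, 32.0, 39.0], 0.71)]
{'intrinsics': [[427.25, 0.0, 258.799], [0.0, 427.25, 186.933], [0.0, 0.0, 1.0]], 'T': [[-0.973, 0.156, -0.168, 0.408], [-0.229, -0.628, 0.744, 0.652], [0.011, 0.762, 0.647, 0.774], [0.0, 0.0, 0.0, 1.0]]}
wrist full_cap []
wrist fresh_cap []
wrist blue_cap []
{'intrinsics': [[320.353, 0.0, 253.776], [0.0, 320.353, 196.256], [0.0, 0.0, 1.0]], 'tool_from_camera': [[-0.0, 0.96, 0.282, 0.078], [1.0, 0.0, 0.001, -0.001], [0.001, 0.282, -0.96, -0.161], [0.0, 0.0, 0.0, 1.0]]}
0.6 [1.23808763e-07 7.07116590e-01 7.07096972e-01 3.82368776e-06]
```

View pics/scene.png

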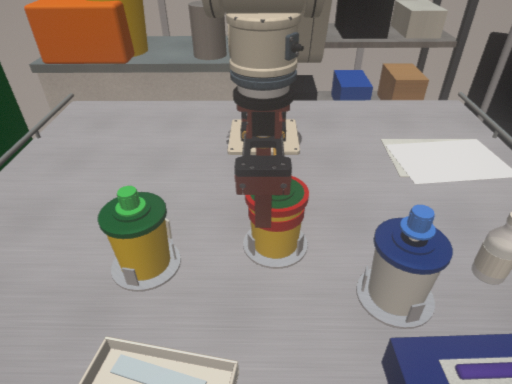

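View pics/side.png

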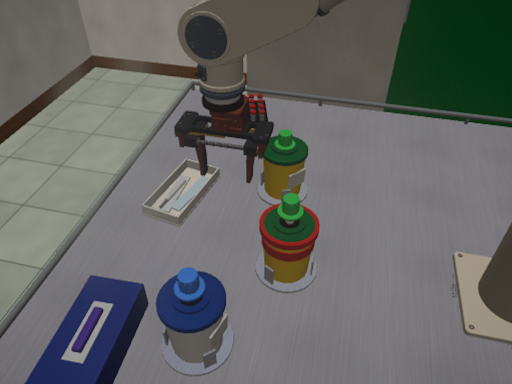

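View pics/wrist.png

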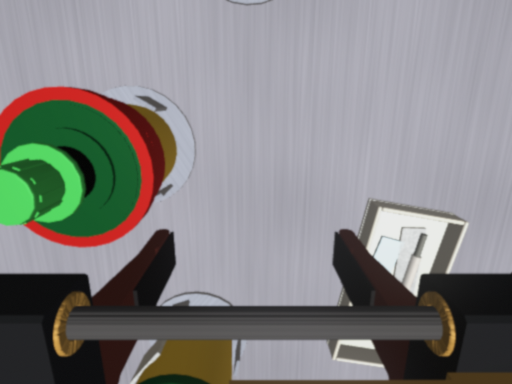

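The scene picture shows the fresh pot on the left (cap about 130,202), the taped pot in the middle with its cap hidden by the gripper, and the white pot on the right (418,224). The side picture shows the fresh cap at (285,140), the full cap at (290,208) and the blue cap at (189,285), raised. In the wrist picture the full cap is at the left edge (40,185). I'll triangulate next, after raising the arm for a clear view.

```bash
cat > h.py <<'E'
from station import manip,kin,viewer,nets
import cv2,numpy as np
from scipy.optimize import least_squares
from scipy.spatial.transform import Rotation as R
def cam(c):
    i=viewer.camera_info(c)
    if "T" in i: T=np.array(i["T"])
    else:
        w,x,y,z=manip.get_ee_rot(); E=np.eye(4); E[:3,:3]=R.from_quat([x,y,z,w]).as_matrix(); E[:3,3]=manip.get_tcp_pos()
        T=E@np.array(i["tool_from_camera"])
    return np.array(i["intrinsics"]),T
def proj(K,T,P):
    p=(np.asarray(P)-T[:3,3])@T[:3,:3]; p=p*[1,-1,-1]
    q=p@K.T; return q[...,:2]/q[...,2:]
def blobs(im,blue=False):
    h=cv2.cvtColor(im,cv2.COLOR_RGB2HSV)
    m=cv2.inRange(h,(100,120,150),(120,255,255)) if blue else cv2.inRange(h,(50,120,120),(75,255,255))
    m=cv2.morphologyEx(m,cv2.MORPH_CLOSE,np.ones((5,5)))
    n,l,s,c=cv2.connectedComponentsWithStats(m)
    return [tuple(map(int,s[i])) for i in range(1,n) if s[i,4]>100]
# silhouette bbox of cap at origin p
a=np.linspace(0,2*np.pi,48)
RING=np.vstack([np.c_[r*np.cos(a),r*np.sin(a),0*a+z] for r,z in [(.027,0),(.027,.006),(.017,.006),(.017,.038)]])
def box(K,T,p):
    q=proj(K,T,RING+p); return np.r_[q.min(0),q.max(0)]
def fit(obs,p0):
    f=lambda p:np.concatenate([box(K,T,p)-np.array([b[0],b[1],b[0]+b[2],b[1]+b[3]])+.5*np.array([1,1,1,1]) for K,T,b in obs])
    r=least_squares(f,p0); return r.x,np.round(r.fun,1)
E
python3 - <<'E'
from h import *
manip.movel([0.60,0,0.38],v=0.25)
for c in ["scene","side","wrist"]:
    im=viewer.read_camera(c); cv2.imwrite(f"pics/{c}2.png",im[:,:,::-1])
    print(c,"green",blobs(im),"blue",blobs(im,True))
    if c!="wrist":
        for q in ["full_cap","fresh_cap"]: print(q,[(np.round(d["bbox"]).tolist(),round(d["conf"],2)) for d in nets.recognise(c,q)][:4])
print(manip.get_time())
E
```

```text
scene green [(269, 157, 17, 10, 119), (264, 171, 27, 13, 152), (115, 186, 31, 30, 540)] blue [(412, 205, 22, 16, 237), (401, 217, 35, 22, 283)]
full_cap [([276.0, 175.0, 31.0, 35.0], 0.65)]
fresh_cap [([130.0, 202.0, 31.0, 33.0], 0.58)]
side green [(283, 193, 17, 11, 144), (277, 204, 26, 15, 150)] blue [(174, 267, 31, 33, 464)]
full_cap []
fresh_cap [([282.0, 140.0, 18.0, 21.0], 0.64)]
wrist green [(127, 125, 50, 49, 1813), (200, 340, 34, 20, 493)] blue []
1.7333
```

View pics/scene2.png

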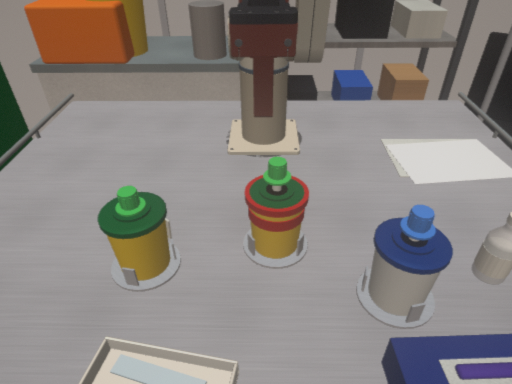

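The view is now clear, with the full cap raised at (277,170) and the fresh cap, seated, at (130,202). Next I fit cap poses from the silhouettes.

```bash
python3 - <<'E'
from h import *
def bb(c,roi,blue=False):
    im=cv2.imread(f"pics/{c}.png")[:,:,::-1].copy()
    h=cv2.cvtColor(im,cv2.COLOR_RGB2HSV)
    m=cv2.inRange(h,(98,100,135),(118,255,255)) if blue else cv2.inRange(h,(45,100,110),(80,255,255))
    x0,y0,x1,y1=roi; k=np.zeros_like(m);k[y0:y1,x0:x1]=m[y0:y1,x0:x1]
    return cv2.boundingRect(k)
S,D=cam("scene"),cam("side")
for n,r1,r2,b in [("full",(255,140,300,200),(265,185,315,228),0),("fresh",(105,180,155,225),(262,120,308,160),0),("blue",(395,200,445,248),(165,260,215,308),1)]:
    b1,b2=bb("scene2",r1,b),bb("side2",r2,b)
    print(n,b1,b2,*fit([(*S,b1),(*D,b2)],[.6,0,.16]))
    # single-side fits
E
```

```text
full (263, 157, 28, 28) (277, 193, 26, 27) [0.48556024 0.02500249 0.17688716] [-0.5 -1.2  0.2  1.1 -0.4 -0.9  0.4  1.2]
fresh (115, 186, 31, 31) (275, 130, 20, 20) [ 0.54454086 -0.24206722  0.15072305] [-0.3 -0.6  0.1  0.4 -0.7 -1.   0.6  1.4]
blue (400, 205, 36, 34) (174, 267, 31, 33) [0.6195326  0.24587979 0.17081339] [-0.9 -1.8 -0.1  1.2 -1.1 -1.   0.3  1.7]
```

View pics/wrist2.png

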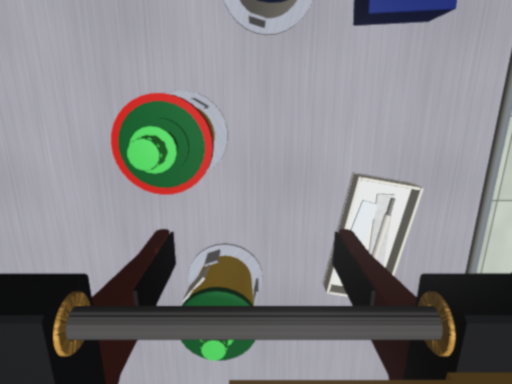

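The fits agree: full cap (0.486, 0.025), raised about 27 mm; fresh cap (0.545, -0.242), shut. The wrist picture shows the full cap at (150,150) and the fresh cap at (213,350). Now I press the full cap.

```bash
python3 - <<'E'
from h import *
q=manip.get_ee_rot()
manip.command_gripper(0.0)
manip.move_pose([.4856,.025,.24],q)
hit=manip.movel([.4856,.025,.184],v=0.04,until_force=25)
print(hit,manip.get_tcp_pos(),manip.get_ft_force())
manip.movel([.4856,.025,.30],v=0.25)
for c in ["scene","side"]:
    im=viewer.read_camera(c); cv2.imwrite(f"pics/{c}3.png",im[:,:,::-1])
print(manip.get_time(),manip.get_ft_force())
E
```

```text
True [0.485667   0.02500437 0.18825458] [-2.04417504  0.5150817   8.356115  ]
5.7333 [-0.02680888 -0.5765235  -0.25084695]
```

View pics/side3.png

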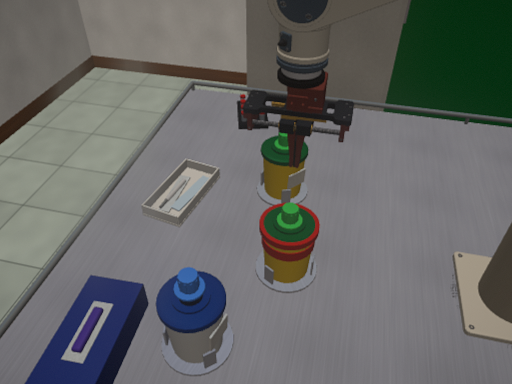

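The full cap sits flat on its lid at (290,218), and the press stopped at z = 0.188, which is the shut height. Next I pull the fresh cap.

```bash
python3 - <<'E'
from h import *
q=manip.get_ee_rot(); x,y=.5445,-.242
manip.move_pose([x,y,.29],q)
manip.command_gripper(0.8)
hit=manip.movel([x,y,.162],v=0.1,until_force=10)
print("down",hit,manip.get_tcp_pos())
manip.command_gripper(0.0)
print("w",manip.get_grip_width(),manip.get_finger_force(),manip.get_ft_force())
z0=manip.get_tcp_pos()[2]
hit=manip.movel([x,y,.202],v=0.03,until_force=18)
print("up",hit,manip.get_tcp_pos()-[0,0,z0],manip.get_ft_force(),manip.get_grip_width(),manip.get_time())
im=viewer.read_camera("scene"); cv2.imwrite("pics/scene4.png",cv2.resize(im[120:280,60:300,::-1],None,fx=3,fy=3))
E
```

```text
down False [ 0.54496379 -0.24221498  0.16270872]
w 0.37977380572193997 29.98593807220459 [ 2.61088713 -0.16057203 -0.57640876]
up True [ 0.54494745 -0.24194257  0.02941425] [1.40996413 0.10949281 3.34287094] 0.3868864113706984 10.9917
```

View pics/scene4.png

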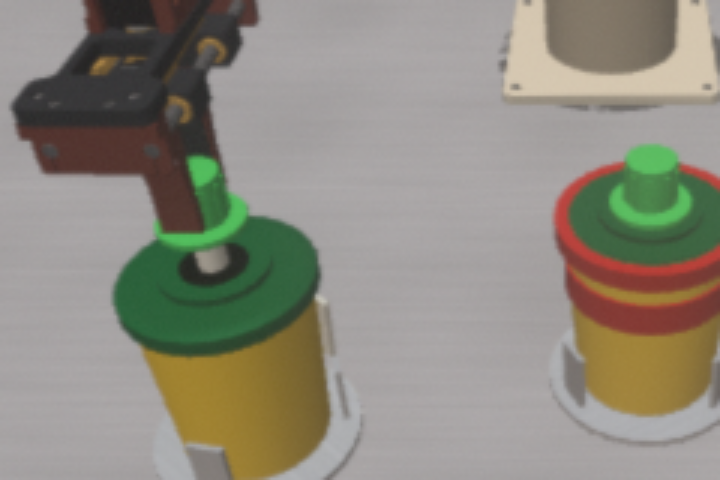

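The fresh cap is lifted with its stem showing at crop (210,255), and the full cap is flat. I'll make a second pull to confirm the stop, then release and measure.

```bash
python3 - <<'E'
from h import *
p=np.array(manip.get_tcp_pos())
print(manip.movel(p+[0,0,.008],v=0.02,until_force=15),manip.get_tcp_pos()-p)
manip.movel(p,v=0.02) if manip.get_tcp_pos()[2]>p[2]+.003 else None
manip.command_gripper(0.8)
p=np.array(manip.get_tcp_pos()); manip.movel([p[0],p[1],.30],v=0.15)
manip.move_pose([.56,-.0,.40],manip.get_ee_rot())
def bb(c,roi,blue=False):
    im=viewer.read_camera(c); cv2.imwrite(f"pics/{c}5.png",im[:,:,::-1])
    h=cv2.cvtColor(im,cv2.COLOR_RGB2HSV)
    m=cv2.inRange(h,(98,100,135),(118,255,255)) if blue else cv2.inRange(h,(45,100,110),(80,255,255))
    x0,y0,x1,y1=roi; k=np.zeros_like(m);k[y0:y1,x0:x1]=m[y0:y1,x0:x1]
    return cv2.boundingRect(k)
S,D=cam("scene"),cam("side")
for n,r1,r2,b in [("full",(255,140,300,215),(265,185,315,235),0),("fresh",(105,160,155,225),(262,100,308,160),0),("blue",(395,200,445,248),(165,260,215,308),1)]:
    b1,b2=bb("scene",r1,b),bb("side",r2,b)
    print(n,b1,b2,*fit([(*S,b1),(*D,b2)],[.6,0,.16]))
print(manip.get_time())
E
```

```text
True [1.34149301e-05 2.66757429e-05 3.80929867e-05]
full (263, 169, 28, 28) (277, 202, 25, 27) [0.48583039 0.024954   0.15072294] [-0.5 -1.3 -0.4  0.4 -1.  -0.2  0.3  1.4]
fresh (112, 173, 31, 31) (275, 120, 21, 20) [ 0.54479686 -0.24116054  0.18001691] [-0.9 -1.1  0.4  0.5 -0.5 -0.8  0.2  1.9]
blue (400, 205, 36, 34) (174, 267, 31, 33) [0.6195326  0.24587979 0.17081339] [-0.9 -1.8 -0.1  1.2 -1.1 -1.   0.3  1.7]
14.2083
```

View pics/scene5.png

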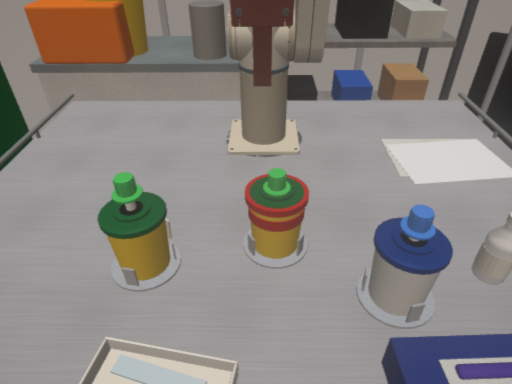

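The fresh cap is fully up at (126,188), z = 0.180. The full cap is shut at (277,183), z = 0.1507, and the blue cap (418,222) has not moved.

```bash
python3 -c "
from station import manip
print(manip.job_done())"
```

```text
the job is handed in; nothing more can be done
None
```

The job is handed in: the full pot's cap is pressed shut, the fresh pot's cap is pulled fully up to its stop, and the blue cap was left as it was; the last measurement, at 14.2 s, confirmed all three.

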